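# Catch a portion of sweets from the push-paddle chute

### The job

Pick up the deep aluminium pan by its handle, hold it under the end of the sweets chute and push its far wall against the black paddle so that the gate lifts and all three green sweets slide into the pan. Then set the pan with the sweets in it upright on the table and let go; do not let any sweet fall outside the pan.

Things in the scene. Friction and masses are not known exactly. Their poses are not given: they have to be found in the camera images.
- pan_mid (a point): Centre, half-way up (30 mm), of the deep aluminium pan: an open box, outside 110 mm along its x, 130 mm along y, 60 mm high, walls 4 mm, 0.13 to 0.21 kg, z up, standing on the table with its handle (-y) turned away from the dispenser. A bystander pan has the same outline and handle but walls only 20 mm high; either may be the nearer one. A round bowl stands farther off.
- pan_grip (a point): Place to grip the deep pan: middle of its handle, 105 mm along the pan's -y and 10 mm above its centre; axes as the pan's. The handle is a solid flat bar along y, sticking out 71 mm from the -y wall, 14 mm thick (x), 24 mm high. Close the fingers along x, firmly (50 N or more), so that the pan does not droop.
- paddle_face (a point): Centre of the front face of the dispenser's black paddle at rest (fixed point), 135 mm above the table; +y is the way to push, z up. The upright plate, 70 mm wide (x), 60 mm high, slides 30 mm along +y against a spring (2 N, 5 N fully in), springs back and lifts the gate: sweets pass from 16 mm on, 25 mm is ample, allow 1.5 s. The stand begins 70 mm along +y.
- chute_lip (a point): Middle of the lower edge of the open steel chute, 200 mm above the table (underside 195 mm), 5 mm along +y from the paddle's face; axes as the dispenser's. The chute slopes down towards -y at 28 degrees, 52 mm wide inside. Sweets drop into a pan held square to it, underside 90 to 120 mm above the table, its far (+y) wall pushing the paddle's middle.
- sweet1: A green rounded block, 36 x 30 x 20 mm, 25 g, origin at its centre. It waits in the dispenser's chute: the lowest, against the gate. It is never touched by the gripper; it slides out when the gate lifts.
- sweet2: A green rounded block, 36 x 30 x 20 mm, 25 g, origin at its centre. It waits in the dispenser's chute: the middle one. It is never touched by the gripper; it slides out when the gate lifts.
- sweet3: A green rounded block, 36 x 30 x 20 mm, 25 g, origin at its centre. It waits in the dispenser's chute: the uppermost. It is never touched by the gripper; it slides out when the gate lifts.
There are look-alikes about, which are no part of the job. Leave any turquoise look-alike of the sweet1 alone.

How it is judged:
On the way, in this order (a step that is already met when the one before it is completed fails the run):
1. the deep pan is lifted clear of the table (height (world z) of pan_mid above 0.08 m), for 0.1 s.
2. all three sweets lie in the pan while it is held in the air (height (world z) of pan_mid above 0.08 m and x of sweet1 in the frame of pan_mid between -0.055 and 0.055 m and y of sweet1 in the frame of pan_mid between -0.065 and 0.065 m and z of sweet1 in the frame of pan_mid between -0.04 and 0.04 m and x of sweet2 in the frame of pan_mid between -0.055 and 0.055 m and y of sweet2 in the frame of pan_mid between -0.065 and 0.065 m and z of sweet2 in the frame of pan_mid between -0.04 and 0.04 m and x of sweet3 in the frame of pan_mid between -0.055 and 0.055 m and y of sweet3 in the frame of pan_mid between -0.065 and 0.065 m and z of sweet3 in the frame of pan_mid between -0.04 and 0.04 m), for 0.2 s.
At the end, for the whole second after the job is handed in: The deep pan stands on the table, upright within 10 degrees (its centre less than 36 mm above the table), let go, with all three sweets inside it and at rest (height (world z) of pan_mid below 0.036 m and angle between pan_mid's own z axis and vertical below 0.17 rad and x of sweet1 in the frame of pan_mid between -0.055 and 0.055 m and y of sweet1 in the frame of pan_mid between -0.065 and 0.065 m and z of sweet1 in the frame of pan_mid between -0.04 and 0.04 m and x of sweet2 in the frame of pan_mid between -0.055 and 0.055 m and y of sweet2 in the frame of pan_mid between -0.065 and 0.065 m and z of sweet2 in the frame of pan_mid between -0.04 and 0.04 m and x of sweet3 in the frame of pan_mid between -0.055 and 0.055 m and y of sweet3 in the frame of pan_mid between -0.065 and 0.065 m and z of sweet3 in the frame of pan_mid between -0.04 and 0.04 m and linear speed of each of sweet1, sweet2, sweet3 below 0.05 m/s); the robot touches nothing.
It fails at once if a sweet falls outside the pan ((height (world z) of sweet1 below 0.07 m and not (x of sweet1 in the frame of pan_mid between -0.055 and 0.055 m and y of sweet1 in the frame of pan_mid between -0.065 and 0.065 m and z of sweet1 in the frame of pan_mid between -0.04 and 0.04 m)) or (height (world z) of sweet2 below 0.07 m and not (x of sweet2 in the frame of pan_mid between -0.055 and 0.055 m and y of sweet2 in the frame of pan_mid between -0.065 and 0.065 m and z of sweet2 in the frame of pan_mid between -0.04 and 0.04 m)) or (height (world z) of sweet3 below 0.07 m and not (x of sweet3 in the frame of pan_mid between -0.055 and 0.055 m and y of sweet3 in the frame of pan_mid between -0.065 and 0.065 m and z of sweet3 in the frame of pan_mid between -0.04 and 0.04 m))).
It also fails if it takes over 48 s, if anything falls off the work surface, if the arm or the gripper's body presses on something with over 40 N, if the wrist force passes 120 N, or if a joint passes its speed limit or range.

### The arm

A 6-joint arm with a two-finger parallel gripper is mounted at the origin on the work surface. World frame = base frame: x ahead of the robot, y to its left, z up, the work surface at z = 0. Lengths are in m, angles in rad, forces in N, time in s.
With the tool pointing down it reaches from about 0.375 to 0.9 m from the base axis. Payload 3.1 kg.
Tool frame: the origin (TCP) lies midway between the tips of the shut fingers; the grasp point (between the pads) lies 19 mm behind it; z points along the fingers, y is the line along which they close (so a half turn about z gives the same grasp; the last joint's range is limited). The gripper opens to 85 mm and grips with 20 to 120 N. Pads are 22 mm wide; open, the fingers measure 114 mm over their backs; the gripper's body (76 mm by 85 mm) begins 54 mm behind the grasp point. The pads swing forward as they close: fully open they stand 13 mm farther back than shut.
Start: joints at [1.002, 0.527, 1.433, -0, 1.181, -0.178], TCP at [0.238, 0.578, 0.231] pointing down, gripper open.
Joint ranges: [-3.08, 3.08], [-0.75, 2.2], [0.22, 2.44], [-1.43, 4.57], [0, 2.65], [-2.85, 2.85]. Speed limits (rad/s): [2.79, 2.79, 3.14, 3.14, 3.14, 3.14].

### API

Orientations are given as a unit quaternion [x, y, z, w].
In Python, from station import manip gives the robot as it stands. The module is installed in compiled form; this text tells all that it offers.
- The arm moves only by the tool apply_moves, never from a script. Its arguments are lists of equal length, an entry for each row: "claw": the gripper's target within -1 to 1 (fully open at 1, half-way at 0, shut at -1); "travel": the shift along the tool's x, y, z scaled (see below), a list of three; "turn": the turn, a rotation vector about the tool's x, y, z scaled (see below), a list of three. In form: {"claw": [claw, ...], "travel": [[dx, dy, dz], ...], "turn": [[rx, ry, rz], ...]}. A call has 1 to 5 rows; each row is the pose to reach, as a shift and turn from the pose commanded when the call began, along the tool's axes at that moment, turning the shorter way round; what a row does not reach only later rows make up. The controller multiplies each number of a shift by 800 mm and each number of a turn by 180 degrees. A row lasts 1/12 s, in which the tool goes at most 41.7 mm and 7.16 degrees, less where a joint would pass 70% of its speed; a pose out of reach is approached as far as the arm can. A call with a number of a shift or a turn outside -1 to 1 is refused whole. A call with a gripper value outside its range is refused whole. The fingers move at their own pace and stop on an object; "newtons" is the grip in N (left out, the last holds). Time passes only in rows, so rows that repeat a pose let the fingers close. It gives the time, the measured TCP pose, the force, the opening and the grip force at its end, in the units of the state.
- manip.sense(): the state, without advancing time (a new reading comes with each control period).
- manip.snapshot(name): name is "side" or "top"; returns a dict with "pixels" (384x512x3 uint8, red, green, blue), "depth" (384x512 float32, m along the optical axis (not along the pixel's ray), 0 where there is no reading), "intrinsics" (3x3 intrinsics, pixels), "R" (3x3) and "t" (3): a world point X has camera coordinates R X + t. Camera axes: x right, y down, z forward; pixel columns grow to the right and rows downward; lengths in m; the calibration is good to about 2 mm. A picture is of the moment at which its call begins.
- manip.sign_off(): hands the job in; it is judged then, once.
The state is a dict: "t": time; "q": joint angles; "qd": joint speeds; "tau": joint torques, N m; "tcp_pos": TCP position; "tool_rot": TCP orientation; "force": force on the tool from outside, world axes, zero at the start; "ft_torque": the same for the moment, N m; "finger_gap": opening from 0.0 (shut) to 1.0 (fully open); "gripper_force": force on a finger pad.
Only numpy, scipy, OpenCV 4.12 (cv2) and the standard library are available. Lean on these libraries where they do the work, as an engineer would, in place of code of your own. Each camera call takes 0.05 s, during which the arm holds its last target. There are 200 camera calls.

## Working session

There is one attempt and no reset: what is moved stays moved. The work goes in short steps, Python scripts to look and compute and a tool call to move; the robot and the scene stay as the last step left them, time stands still between calls to the robot, and variables do not carry over. Pictures are saved under pics/ and viewed, at most 10 in all, crops included, and the job is handed in when it is done.

Besides the shell and the picture viewer there is one more tool, called after "Call:" in YAML: its name, and indented under it one key for each argument. apply_moves: Moves the arm, as the interface text tells. Shifts and turns lie within -1 to 1; 1 stands for 800 mm of shift or 180 degrees of turn. Its arguments: {"type":"object","properties":{"claw":{"type":"array","items":{"type":"number"}},"travel":{"type":"array","items":{"type":"array","items":{"type":"number"}}},"turn":{"type":"array","items":{"type":"array","items":{"type":"number"}}},"newtons":{"type":"number"}},"required":["claw","travel","turn"]}

```bash
mkdir -p pics
cat > h.py <<'E'
import numpy as np, cv2
from station import manip
def snap(n):
    s=manip.snapshot(n); s={k:np.array(v) for k,v in s.items()}; return s
def cloud(s):
    K,R,t,d=s['intrinsics'],s['R'],s['t'],s['depth']
    v,u=np.indices(d.shape); c=np.stack([(u-K[0,2])/K[0,0]*d,(v-K[1,2])/K[1,1]*d,d],-1)
    P=(c-t)@R; P[d==0]=np.nan; return P
E
python3 - <<'E'
from h import *
for n in('side','top'):
    s=snap(n); np.savez(n+'.npz',**s); cv2.imwrite(f'pics/{n}0.png',cv2.resize(s['pixels'][...,::-1],(768,576)))
    print(n,-s['R'].T@s['t'],s['R'][2])
print(manip.sense())
E
```

```text
side [ 0.23591652 -0.51520245  0.84696653] [ 0.33823606  0.54660187 -0.76604358]
top [ 0.43847668 -0.02414188  0.97408855] [ 0.12796146 -0.03706874 -0.99108616]
{'t': 0.1, 'q': array([ 1.00149282e+00,  5.28399372e-01,  1.43374548e+00, -1.48635426e-05,
        1.18141431e+00, -1.78514138e-01]), 'qd': array([-0.00034703, -0.00259052, -0.00427652, -0.00197372,  0.00034079,
       -0.00022014]), 'tau': array([-6.07974416e-04, -4.43305564e+01, -1.78585786e+01, -2.78429416e-04,
        3.90456335e-03,  9.64553237e-07]), 'tcp_pos': array([0.23771199, 0.57734486, 0.23042453]), 'tool_rot': array([ 1.94150856e-01,  9.80971191e-01, -9.17826313e-04, -3.52741857e-04]), 'force': array([-0.19358805,  0.35553654, -0.18073821]), 'ft_torque': array([-0.01522374, -0.00691701,  0.02212304]), 'gripper_force': 0.0, 'finger_gap': 0.9998354888184617}
```

View pics/side0.png

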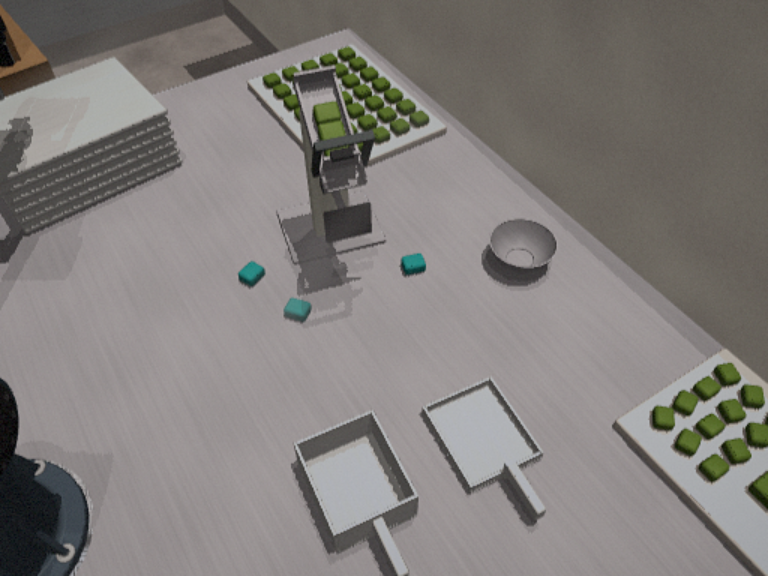

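View pics/top0.png

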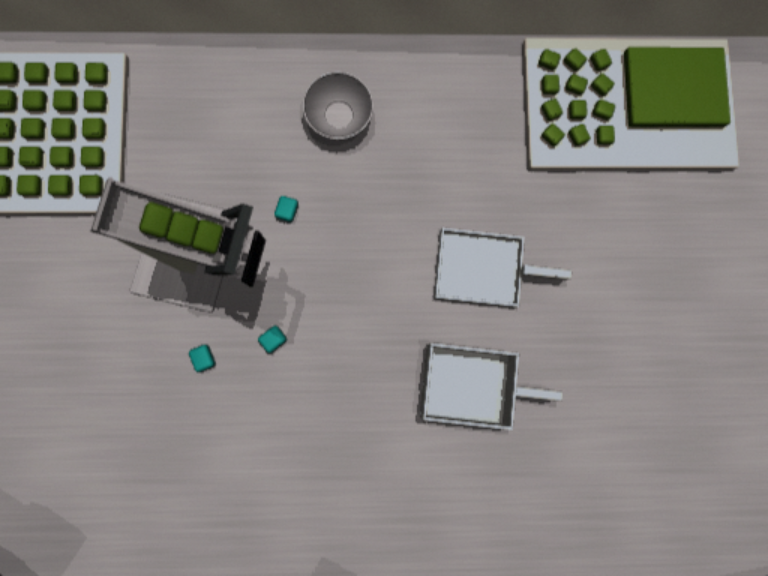

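The pictures show two pans in the top view: the one at (470,387) has tall, dark inner walls and its handle at (540,394), and the one at (480,268) has low walls. The round bowl is at (338,110). The dispenser is at (180,230) with its paddle at (254,258), and its three sweets are at (155–208, 218–236). Turquoise look-alikes lie at (286,208), (272,339) and (202,358). I choose the deep pan at (470,387) and will check its rim height from the depth.

Run:
```python
from h import *
np.set_printoptions(precision=4,suppress=True)
for n in('top','side'):
    s=dict(np.load(n+'.npz')); P=cloud(s); z=P[...,2]
    C={}
    if n=='top':
        box={'deep':(400,330,570,440),'shallow':(425,220,580,315)}
    else: box={'deep':(285,405,420,576),'shallow':(420,370,550,520)}
    for k,(a,b,c,d) in box.items():
        Q=P[int(b/1.5):int(d/1.5),int(a/1.5):int(c/1.5)].reshape(-1,3); Q=Q[np.isfinite(Q[:,2])]
        print(n,k,'zmax',np.percentile(Q[Q[:,2]>.01][:,2],[50,90,98]))
        if k=='deep':
            rim=Q[(Q[:,2]>.0555)&(Q[:,2]<.066)]
            r=cv2.minAreaRect((rim[:,:2]*1000).astype(np.float32)); print(' rim',r,len(rim))
            h=Q[(Q[:,2]>.045)&(Q[:,2]<.0545)]
            h=h[h[:,1]<r[0][1]/1000-.075]; 
            hr=cv2.minAreaRect((h[:,:2]*1000).astype(np.float32)); print(' handle',hr,len(h),h.mean(0))
    # paddle
    img=s['pixels'].astype(int); dark=(img.max(-1)<60)
    a,b,c,d=(235,225,272,295) if n=='top' else (318,195,378,245)
    m=np.zeros_like(dark); m[int(b/1.5):int(d/1.5),int(a/1.5):int(c/1.5)]=1
    Q=P[m&dark]; Q=Q[(Q[:,2]>.09)&(Q[:,2]<.172)]
    print(' paddle',len(Q),np.nanmin(Q,0),np.nanmax(Q,0),np.median(Q,0))
    if n=='side':
        c=np.median(Q,0); Q=Q[np.linalg.norm(Q-c,axis=1)<.06]; 
        for _ in range(3):
            c=Q.mean(0); N=np.linalg.svd(Q-c)[2][2]; d=(Q-c)@N; Q=Q[abs(d)<.004]
        print(' plane',c,N,len(Q),d.std())
    if True:
        r=cv2.minAreaRect((Q[:,:2]*1000).astype(np.float32)); print(' padrect',r)
    # sweets
    hsv=cv2.cvtColor(s['pixels'],cv2.COLOR_RGB2HSV); g=(hsv[...,0]>30)&(hsv[...,0]<50)&(hsv[...,1]>120)&(z>.19)
    G=P[g]; c=G.mean(0); print(' sweets',c,np.linalg.svd(G-c,full_matrices=False)[2][0],len(G))
```

```text
top deep zmax [0.053  0.0616 0.0631]
 rim ((395.468505859375, -207.97222900390625), (189.2823944091797, 110.2653579711914), 82.91615295410156) 451
 handle ((384.2097473144531, -297.9161376953125), (30.20940589904785, 13.854947090148926), 82.94249725341797) 81 [ 0.3843 -0.2974  0.0519]
top shallow zmax [0.0213 0.043  0.0445]
 paddle 319 [0.5403 0.111  0.1062] [0.6075 0.1376 0.1698] [0.574  0.1213 0.1508]
 padrect ((575.4315795898438, 128.28114318847656), (19.49770164489746, 69.0542221069336), 75.37397003173828)
 sweets [0.5928 0.185  0.256 ] [-0.2323 -0.855  -0.4637] 1062
side deep zmax [0.0481 0.0596 0.0614]
 rim ((400.94512939453125, -179.57626342773438), (131.4641571044922, 110.74757385253906), 82.73336791992188) 630
 handle ((387.69244384765625, -284.0616455078125), (60.41703414916992, 14.505980491638184), 82.4693832397461) 292 [ 0.3871 -0.2844  0.0512]
side shallow zmax [0.0201 0.0416 0.0436]
 paddle 484 [0.541  0.1102 0.109 ] [0.6086 0.1577 0.1667] [0.5748 0.1203 0.1416]
 plane [0.5745 0.12   0.1401] [ 0.249   0.9685 -0.008 ] 473 0.0013082032368788093
 padrect ((575.0536499023438, 120.04170989990234), (7.443696022033691, 69.3113784790039), 76.81269073486328)
 sweets [0.5771 0.1932 0.2604] [0.9438 0.3299 0.0189] 399
```

Run:
```python
from h import *
a=np.load('top.npz')['pixels'][215:300,265:390]; b=np.load('side.npz')['pixels'][110:180,175:275]
a=cv2.resize(a,(500,340),interpolation=2); b=cv2.resize(b,(300,210),interpolation=2)
o=np.zeros((340,800,3),np.uint8); o[:,:500]=a; o[:210,500:]=b
cv2.imwrite('pics/crop1.png',o[...,::-1])
```

```text
(no output)
```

View pics/crop1.png

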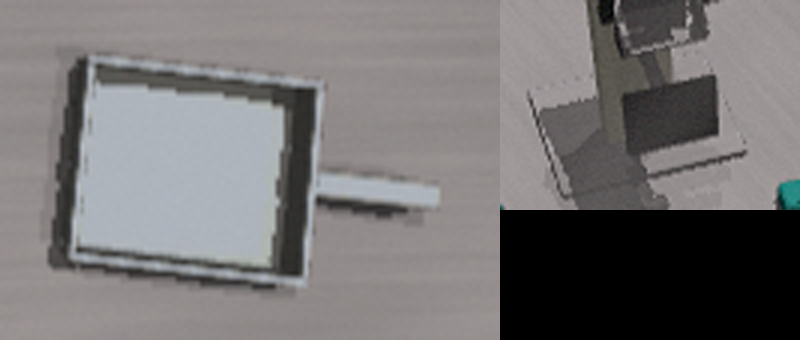

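The crop confirms the choice: the pan with tall walls (rim at 60 mm against about 20–40 mm) and its handle to the right. In the side view the paddle plate is seen square at about crop (670,112).

```bash
cat > go.py <<'E'
import sys, numpy as np
from scipy.spatial.transform import Rotation as Ro
from station import manip
def go(targets):
    s=manip.sense(); p=np.array(s['tcp_pos']); R=Ro.from_quat(s['tool_rot']).as_matrix()
    print('t',round(s['t'],2),'p',p.round(4),'F',np.round(s['force'],1),'gap',round(s['finger_gap'],3),'yaw',np.degrees(np.arctan2(R[1,1],R[0,1])).round(2),'z',R[:,2].round(4))
    for x,y,z,d in targets:   # successive calls
        a=np.radians(d); Y=np.array([np.cos(a),np.sin(a),0]); Z=np.array([0,0,-1.]); T=np.stack([np.cross(Y,Z),Y,Z],1)
        q=np.array([x,y,z]); w=Ro.from_matrix(R.T@T).as_rotvec()
        print('travel',(R.T@(q-p)/.8).round(4),'turn',(w/np.pi).round(4),'rows %.1f %.1f'%(np.linalg.norm(q-p)/.0417,np.degrees(np.linalg.norm(w))/7.16))
        p,R=q,T
go([list(map(float,a.split(','))) for a in sys.argv[1:]])
E
python3 go.py .42,.15,.30,10
```

```text
t 0.1 p [0.2377 0.5773 0.2304] F [-0.2  0.4 -0.2] gap 1.0 yaw 67.61 z [-0.001  -0.0017 -1.    ]
travel [-0.4141 -0.4073 -0.0863] turn [-6.000e-04  2.000e-04  3.201e-01] rows 11.3 8.0
```

Call:
apply_moves:
  claw: [1,1,1,1,1]
  travel:
    - [-0.414,-0.407,-0.086]
    - [-0.414,-0.407,-0.086]
    - [-0.414,-0.407,-0.086]
    - [-0.414,-0.407,-0.086]
    - [-0.414,-0.407,-0.086]
  turn:
    - [0,0,0.32]
    - [0,0,0.32]
    - [0,0,0.32]
    - [0,0,0.32]
    - [0,0,0.32]
  newtons: 60

```text
t: 0.52
tcp_pos: [0.3188, 0.3865, 0.2617]
tool_rot: [0.489, 0.872, -0.0, -0.0]
force: [2.2, 0.3, -0.3]
finger_gap: 1.004
gripper_force: 0.0
```

```bash
python3 go.py .42,.15,.30,10
```

```text
t 0.52 p [0.3188 0.3865 0.2617] F [ 2.2  0.3 -0.3] gap 1.004 yaw 31.5 z [-7.e-04 -7.e-04 -1.e+00]
travel [-0.3181 -0.0466 -0.0478] turn [-3.000e-04  1.000e-04  1.194e-01] rows 6.2 3.0
```

Call:
apply_moves:
  claw: [1,1,1,1,1]
  travel:
    - [-0.318,-0.047,-0.048]
    - [-0.318,-0.047,-0.048]
    - [-0.318,-0.047,-0.048]
    - [-0.318,-0.047,-0.048]
    - [-0.318,-0.047,-0.048]
  turn:
    - [0,0,0.12]
    - [0,0,0.12]
    - [0,0,0.12]
    - [0,0,0.12]
    - [0,0,0.12]

```text
t: 0.93
tcp_pos: [0.4007, 0.1973, 0.2927]
tool_rot: [0.641, 0.767, -0.0, -0.0]
force: [2.2, -0.2, 0.3]
finger_gap: 1.0
gripper_force: 0.0
```

```bash
python3 go.py .388,-.284,.15,-7.3
```

```text
t 0.93 p [0.4007 0.1973 0.2927] F [ 2.2 -0.2  0.3] gap 1.0 yaw 10.19 z [-4.e-04 -0.e+00 -1.e+00]
travel [-0.5893 -0.122   0.1785] turn [-0.0001  0.      0.0972] rows 12.0 2.4
```

Call:
apply_moves:
  claw: [1,1,1,1,1]
  travel:
    - [-0.589,-0.122,0.178]
    - [-0.589,-0.122,0.178]
    - [-0.589,-0.122,0.178]
    - [-0.589,-0.122,0.178]
    - [-0.589,-0.122,0.178]
  turn:
    - [0,0,0.097]
    - [0,0,0.097]
    - [0,0,0.097]
    - [0,0,0.097]
    - [0,0,0.097]

```text
t: 1.35
tcp_pos: [0.3948, -0.0022, 0.2331]
tool_rot: [0.75, 0.661, 0.0, 0.0]
force: [0.5, -0.4, 0.0]
finger_gap: 0.999
gripper_force: 0.0
```

```bash
python3 go.py .388,-.284,.15,-7.3
```

```text
t 1.35 p [ 0.3948 -0.0022  0.2331] F [ 0.5 -0.4  0. ] gap 0.999 yaw -7.25 z [ 3.e-04 -0.e+00 -1.e+00]
travel [-0.3505  0.036   0.1038] turn [ 0.0001 -0.      0.0003] rows 7.0 0.0
```

Call:
apply_moves:
  claw: [1,1,1,1,1]
  travel:
    - [-0.35,0.036,0.104]
    - [-0.35,0.036,0.104]
    - [-0.35,0.036,0.104]
    - [-0.35,0.036,0.104]
    - [-0.35,0.036,0.104]
  turn:
    - [0,0,0]
    - [0,0,0]
    - [0,0,0]
    - [0,0,0]
    - [0,0,0]

```text
t: 1.77
tcp_pos: [0.3899, -0.2021, 0.1737]
tool_rot: [0.751, 0.661, 0.0, -0.0]
force: [1.2, 0.1, 1.4]
finger_gap: 0.998
gripper_force: 0.0
```

Call:
apply_moves:
  claw: [1,1,1]
  travel:
    - [-0.08,0.008,0.024]
    - [-0.08,0.008,0.024]
    - [-0.08,0.008,0.024]
  turn:
    - [0,0,0]
    - [0,0,0]
    - [0,0,0]

```text
t: 2.02
tcp_pos: [0.3893, -0.2702, 0.1539]
tool_rot: [0.752, 0.659, -0.0, 0.001]
force: [0.6, 0.0, 0.5]
finger_gap: 1.001
gripper_force: 0.0
```

```bash
python3 - <<'E'
from h import *
s=snap('side'); t=snap('top')
cv2.imwrite('pics/above.png',np.hstack([cv2.resize(s['pixels'],(400,300)),cv2.resize(t['pixels'],(400,300))])[...,::-1])
P=cloud(s); Q=P[265:384,185:300].reshape(-1,3); r=Q[(Q[:,2]>.0555)&(Q[:,2]<.066)&(Q[:,1]>-.26)]; print(cv2.minAreaRect((r[:,:2]*1000).astype(np.float32)))
E
python3 go.py .388,-.284,.023,-7.3
```

```text
((400.94256591796875, -179.3585662841797), (131.60855102539062, 110.22400665283203), 82.75221252441406)
t 2.12 p [ 0.3882 -0.2649  0.1545] F [-0.2  1.3 -0.3] gap 1.002 yaw -7.4 z [-0.0013  0.0018 -1.    ]
travel [-0.024   0.0031  0.1644] turn [-0.0005 -0.0005 -0.0006] rows 3.2 0.0
```

View pics/above.png

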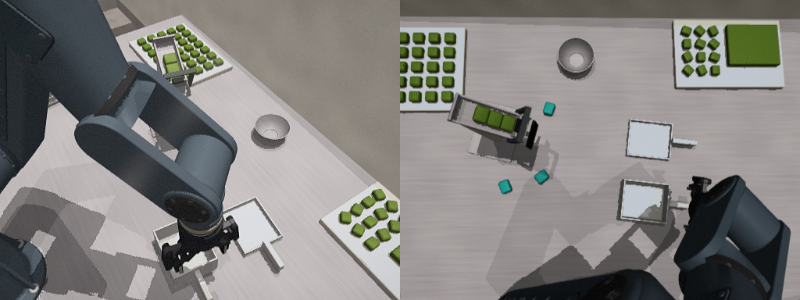

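The gripper (at about (195,250) in the side view) stands over the deep pan near its handle. The fingers clear the shallow pan's handle at (685,143) in the top view. I now go over the grip point and down.

Call:
apply_moves:
  claw: [1,1,1,1,1]
  travel:
    - [-0.024,0.003,0.04]
    - [-0.024,0.003,0.07]
    - [-0.024,0.003,0.1]
    - [-0.024,0.003,0.13]
    - [-0.024,0.003,0.15]
  turn:
    - [0,0,0]
    - [0,0,0]
    - [0,0,0]
    - [0,0,0]
    - [0,0,0]

```text
t: 2.53
tcp_pos: [0.3883, -0.2813, 0.0341]
tool_rot: [0.75, 0.662, 0.0, -0.002]
force: [-0.8, -0.1, -0.3]
finger_gap: 0.999
gripper_force: 0.0
```

Call:
apply_moves:
  claw: [1,1]
  travel:
    - [0,0,0.014]
    - [0,0,0.014]
  turn:
    - [0,0,0]
    - [0,0,0]

```text
t: 2.7
tcp_pos: [0.3879, -0.2809, 0.0226]
tool_rot: [0.75, 0.662, 0.0, -0.003]
force: [0.0, 0.8, -0.4]
finger_gap: 1.001
gripper_force: 0.0
```

```bash
python3 go.py .388,-.284,.023,-7.3
```

```text
t 2.7 p [ 0.3879 -0.2809  0.0226] F [ 0.   0.8 -0.4] gap 1.001 yaw -7.15 z [-0.0034  0.0041 -1.    ]
travel [-0.0038  0.0006 -0.0005] turn [-0.0012 -0.0012  0.0008] rows 0.1 0.0
```

Call:
apply_moves:
  claw: [-1,-1,-1,-1,-1]
  travel:
    - [-0.003,0,0]
    - [-0.003,0,0]
    - [-0.003,0,0]
    - [-0.003,0,0]
    - [-0.003,0,0]
  turn:
    - [-0.001,-0.001,0]
    - [-0.001,-0.001,0]
    - [-0.001,-0.001,0]
    - [-0.001,-0.001,0]
    - [-0.001,-0.001,0]
  newtons: 80

```text
t: 3.12
tcp_pos: [0.3889, -0.2865, 0.0249]
tool_rot: [0.75, 0.661, -0.0, 0.003]
force: [0.9, 0.3, 0.1]
finger_gap: 0.304
gripper_force: 0.0
```

Call:
apply_moves:
  claw: [-1,-1,-1,-1,-1]
  travel:
    - [0,0,0]
    - [0,0,0]
    - [0,0,0]
    - [0,0,0]
    - [0,0,0]
  turn:
    - [0,0,0]
    - [0,0,0]
    - [0,0,0]
    - [0,0,0]
    - [0,0,0]

```text
t: 3.53
tcp_pos: [0.3886, -0.2865, 0.0247]
tool_rot: [0.75, 0.661, -0.0, 0.003]
force: [0.4, 0.9, 5.5]
finger_gap: 0.144
gripper_force: 78.4
```

```bash
python3 go.py .388,-.284,.13,-7.3
```

```text
t 3.53 p [ 0.3886 -0.2865  0.0247] F [0.4 0.9 5.5] gap 0.144 yaw -7.26 z [ 0.0032 -0.0041 -1.    ]
travel [ 0.0025 -0.0007 -0.1316] turn [0.0012 0.0012 0.0002] rows 2.5 0.0
```

Call:
apply_moves:
  claw: [-1,-1,-1,-1,-1]
  travel:
    - [0,0,-0.02]
    - [0,0,-0.05]
    - [0,0,-0.08]
    - [0,0,-0.11]
    - [0,0,-0.13]
  turn:
    - [0,0,0]
    - [0,0,0]
    - [0,0,0]
    - [0,0,0]
    - [0,0,0]

```text
t: 3.95
tcp_pos: [0.3885, -0.2863, 0.1298]
tool_rot: [0.751, 0.661, -0.0, 0.003]
force: [-0.4, -0.4, -1.2]
finger_gap: 0.148
gripper_force: 78.3
```

Call:
apply_moves:
  claw: [-1,-1,-1]
  travel:
    - [0,0,0]
    - [0,0,0]
    - [0,0,0]
  turn:
    - [0,0,0]
    - [0,0,0]
    - [0,0,0]

```text
t: 4.2
tcp_pos: [0.3877, -0.2854, 0.1273]
tool_rot: [0.75, 0.661, -0.0, 0.001]
force: [-0.2, -0.3, -0.3]
finger_gap: 0.149
gripper_force: 78.3
```

```bash
python3 - <<'E'
from h import *
np.set_printoptions(precision=4,suppress=True)
s=snap('side'); t=snap('top'); np.savez('side.npz',**s)
cv2.imwrite('pics/lift.png',np.hstack([cv2.resize(s['pixels'],(400,300)),cv2.resize(t['pixels'],(400,300))])[...,::-1])
P=cloud(t).reshape(-1,3); Q=P[(P[:,2]>.08)&(P[:,2]<.2)&(P[:,0]<.48)&(P[:,0]>.32)&(P[:,1]>-.245)&(P[:,1]<-.1)]
# floor and rim points
f=Q[Q[:,2]<.125]; r=Q[(Q[:,2]>.155)&(Q[:,2]<.175)]
for n,q in(('floor',f),('rim',r)):
    c=q.mean(0); N=np.linalg.svd(q-c,full_matrices=False)[2][2]; print(n,len(q),c,N*np.sign(N[2]),cv2.minAreaRect((q[:,:2]*1000).astype(np.float32)))
E
python3 go.py .50,-.11,.127,-14.4
```

```text
floor 3037 [ 0.3979 -0.1814  0.1076] [0.0052 0.0039 1.    ] ((399.9196472167969, -176.06039428710938), (127.38363647460938, 106.25244903564453), 83.20889282226562)
rim 601 [ 0.3958 -0.1789  0.1619] [-0.0036 -0.0047  1.    ] ((399.1418151855469, -179.01878356933594), (133.1416015625, 110.03492736816406), 82.93152618408203)
t 4.3 p [ 0.3876 -0.2852  0.1268] F [-0.2  0.2 -2.1] gap 0.145 yaw -7.27 z [ 9.0e-04 -1.4e-03 -1.0e+00]
travel [ 0.235   0.1117 -0.0004] turn [0.0004 0.0004 0.0396] rows 5.0 1.0
```

View pics/lift.png

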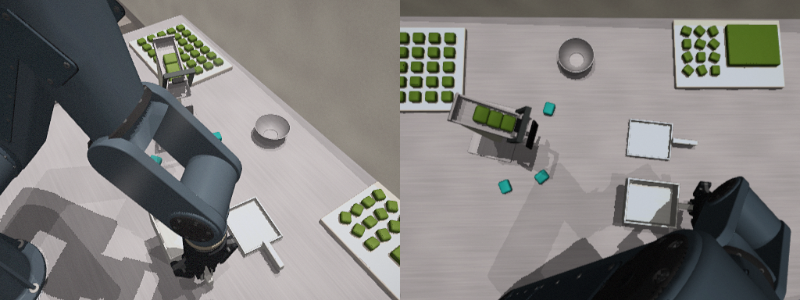

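The picture shows the pan hanging level in the gripper at (652,203) in the top view. The path to the dispenser, with its paddle at (532,135), is clear.

```bash
python3 go.py .524,-.079,.127,-14.4
```

```text
t 4.3 p [ 0.3876 -0.2852  0.1268] F [-0.2  0.2 -2.1] gap 0.145 yaw -7.27 z [ 9.0e-04 -1.4e-03 -1.0e+00]
travel [ 0.2773  0.1366 -0.0005] turn [0.0004 0.0004 0.0396] rows 5.9 1.0
```

Call:
apply_moves:
  claw: [-1,-1,-1,-1,-1]
  travel:
    - [0.03,0.015,0]
    - [0.07,0.034,0]
    - [0.11,0.054,0]
    - [0.15,0.074,0]
    - [0.18,0.089,0]
  turn:
    - [0,0,0.008]
    - [0,0,0.016]
    - [0,0,0.024]
    - [0,0,0.032]
    - [0,0,0.0395]

```text
t: 4.72
tcp_pos: [0.4772, -0.1496, 0.1264]
tool_rot: [0.79, 0.613, -0.0, 0.001]
force: [-0.1, 0.5, -1.9]
finger_gap: 0.153
gripper_force: 78.4
```

```bash
python3 go.py .524,-.079,.127,-14.4
```

```text
t 4.72 p [ 0.4772 -0.1496  0.1264] F [-0.1  0.5 -1.9] gap 0.153 yaw -14.41 z [ 2.0e-04 -1.6e-03 -1.0e+00]
travel [ 0.1     0.0347 -0.0008] turn [ 0.0002  0.0005 -0.0001] rows 2.0 0.0
```

Call:
apply_moves:
  claw: [-1,-1,-1,-1,-1]
  travel:
    - [0.03,0.011,0]
    - [0.06,0.021,0]
    - [0.085,0.03,0]
    - [0.1,0.035,0]
    - [0.1,0.035,0]
  turn:
    - [0,0,0]
    - [0,0,0]
    - [0,0,0]
    - [0,0,0]
    - [0,0,0]

```text
t: 5.13
tcp_pos: [0.5246, -0.0795, 0.1266]
tool_rot: [0.789, 0.614, -0.0, 0.001]
force: [0.1, 0.8, -0.7]
finger_gap: 0.149
gripper_force: 78.3
```

```bash
python3 - <<'E'
from h import *
np.set_printoptions(precision=4,suppress=True)
s=snap('side'); t=snap('top'); np.savez('top2.npz',**t)
cv2.imwrite('pics/stand.png',np.hstack([cv2.resize(s['pixels'],(400,300)),cv2.resize(t['pixels'],(400,300))])[...,::-1])
P=cloud(t).reshape(-1,3); c0=np.array([.549,.026]); Q=P[(np.linalg.norm(P[:,:2]-c0,axis=1)<.1)]
fl=Q[(Q[:,2]>.1)&(Q[:,2]<.12)]; r=Q[(Q[:,2]>.155)&(Q[:,2]<.175)&(Q[:,1]>-.045)]
n=np.array([.249,.9685]); x=np.array([.9685,-.249]); f=np.array([.575,.120])
for nm,q in(('floor',fl),('rim',r)):
    a=(q[:,:2]-f)@n; b=(q[:,:2]-f)@x; print(nm,len(q),q[:,2].mean(),'y',np.percentile(a,[1,99]),'x',np.percentile(b,[1,99]),cv2.minAreaRect((q[:,:2]*1000).astype(np.float32)))
E
python3 go.py .5388,-.0209,.127,-14.4
```

```text
floor 2001 0.10685385126124367 y [-0.157  -0.0008] x [-0.0495  0.0491] ((551.6351318359375, 43.818382263183594), (158.95382690429688, 106.72379302978516), 75.80021667480469)
rim 442 0.16177903799408316 y [-0.1638  0.0016] x [-0.0569  0.0528] ((552.799072265625, 41.86756896972656), (166.9310760498047, 110.0670394897461), 75.76595306396484)
t 5.23 p [ 0.5233 -0.0813  0.1268] F [-0.   0.2 -1.4] gap 0.15 yaw -14.3 z [ 5.0e-04 -3.2e-03 -1.0e+00]
travel [ 0.078   0.0001 -0.0005] turn [0.0004 0.001  0.0005] rows 1.5 0.0
```

View pics/stand.png

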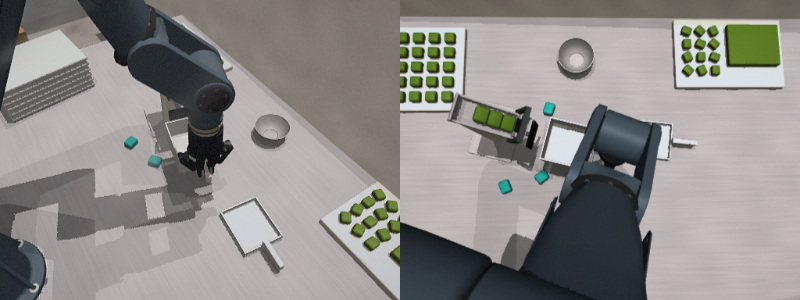

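The picture shows the pan square to the dispenser, its far wall at about (545,140) in the top view, about 34 mm short of the paddle at (532,135) and within 2 mm of centre. Now I push 61 mm.

Call:
apply_moves:
  claw: [-1,-1,-1,-1,-1]
  travel:
    - [0.02,0.002,0]
    - [0.04,0.002,0]
    - [0.054,0.002,0]
    - [0.066,0.002,0]
    - [0.076,0.002,0]
  turn:
    - [0,0,0]
    - [0,0,0]
    - [0,0,0]
    - [0,0,0]
    - [0,0,0]

```text
t: 5.65
tcp_pos: [0.5403, -0.0239, 0.1274]
tool_rot: [0.79, 0.613, -0.001, 0.002]
force: [-1.7, -5.4, -2.1]
finger_gap: 0.149
gripper_force: 78.3
```

Call:
apply_moves:
  claw: [-1,-1,-1,-1,-1]
  travel:
    - [0,0,0]
    - [0,0,0]
    - [0,0,0]
    - [0,0,0]
    - [0,0,0]
  turn:
    - [0,0,0]
    - [0,0,0]
    - [0,0,0]
    - [0,0,0]
    - [0,0,0]

```text
t: 6.07
tcp_pos: [0.5401, -0.0242, 0.1272]
tool_rot: [0.79, 0.613, -0.001, 0.002]
force: [-0.7, -4.9, -2.6]
finger_gap: 0.15
gripper_force: 79.1
```

Call:
apply_moves:
  claw: [-1,-1,-1,-1,-1]
  travel:
    - [0,0,0]
    - [0,0,0]
    - [0,0,0]
    - [0,0,0]
    - [0,0,0]
  turn:
    - [0,0,0]
    - [0,0,0]
    - [0,0,0]
    - [0,0,0]
    - [0,0,0]

```text
t: 6.48
tcp_pos: [0.54, -0.0242, 0.1271]
tool_rot: [0.79, 0.613, -0.001, 0.002]
force: [-1.0, -4.6, -3.0]
finger_gap: 0.149
gripper_force: 79.1
```

Call:
apply_moves:
  claw: [-1,-1,-1,-1,-1]
  travel:
    - [0,0,0]
    - [0,0,0]
    - [0,0,0]
    - [0,0,0]
    - [0,0,0]
  turn:
    - [0,0,0]
    - [0,0,0]
    - [0,0,0]
    - [0,0,0]
    - [0,0,0]

```text
t: 6.9
tcp_pos: [0.54, -0.0242, 0.1271]
tool_rot: [0.79, 0.613, -0.001, 0.002]
force: [-1.1, -4.8, -3.2]
finger_gap: 0.15
gripper_force: 79.1
```

Call:
apply_moves:
  claw: [-1,-1,-1,-1,-1]
  travel:
    - [0,0,0]
    - [0,0,0]
    - [0,0,0]
    - [0,0,0]
    - [0,0,0]
  turn:
    - [0,0,0]
    - [0,0,0]
    - [0,0,0]
    - [0,0,0]
    - [0,0,0]

```text
t: 7.32
tcp_pos: [0.54, -0.0243, 0.1272]
tool_rot: [0.79, 0.613, -0.001, 0.002]
force: [-1.8, -4.8, -2.6]
finger_gap: 0.146
gripper_force: 79.1
```

```bash
python3 - <<'E'
from h import *
t=snap('top'); np.savez('top3.npz',**t); s=snap('side')
a=cv2.resize(t['pixels'][100:240,30:270],(600,350)); 
cv2.imwrite('pics/push.png',a[...,::-1])
P=cloud(t); hsv=cv2.cvtColor(t['pixels'],cv2.COLOR_RGB2HSV); g=(hsv[...,0]>28)&(hsv[...,0]<52)&(hsv[...,1]>110)
g[:, :90]&=P[:,:90,2]>.19
n,l,st,c=cv2.connectedComponentsWithStats(g.astype(np.uint8))
for i in range(1,n):
    if st[i,4]>30 and 60<c[i,0]<300 and c[i,1]>95: print(c[i],st[i,4],np.nanmedian(P[l==i],0).round(3))
E
python3 go.py .524,-.079,.127,-14.4
```

```text
[210.23611111 189.08333333] 72 [0.537 0.036 0.157]
t 7.42 p [ 0.54   -0.0243  0.1271] F [-1.3 -4.5 -3.4] gap 0.148 yaw -14.39 z [ 0.0012 -0.0046 -1.    ]
travel [-0.0712 -0.0024  0.0004] turn [0.0007 0.0013 0.0001] rows 1.4 0.0
```

View pics/push.png

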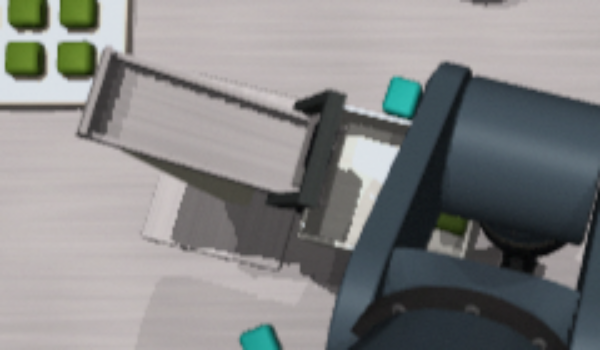

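The chute is now empty (crop (200,120)). One green sweet shows in the pan by its near wall at (450,222), and the arm hides the rest. I back off gently.

Call:
apply_moves:
  claw: [-1,-1,-1,-1,-1]
  travel:
    - [-0.008,0,0]
    - [-0.02,0,0]
    - [-0.034,0,0]
    - [-0.046,0,0]
    - [-0.055,0,0]
  turn:
    - [0,0,0]
    - [0,0,0]
    - [0,0,0]
    - [0,0,0]
    - [0,0,0]

```text
t: 7.83
tcp_pos: [0.5295, -0.0667, 0.1277]
tool_rot: [0.79, 0.613, 0.0, 0.002]
force: [0.2, -0.2, -1.8]
finger_gap: 0.151
gripper_force: 79.4
```

Call:
apply_moves:
  claw: [-1,-1,-1,-1,-1]
  travel:
    - [-0.01,0,0]
    - [-0.022,0,0]
    - [-0.034,0,0]
    - [-0.044,0,0]
    - [-0.05,0,0]
  turn:
    - [0,0,0]
    - [0,0,0]
    - [0,0,0]
    - [0,0,0]
    - [0,0,0]

```text
t: 8.25
tcp_pos: [0.5197, -0.1056, 0.1278]
tool_rot: [0.79, 0.613, 0.0, 0.002]
force: [-0.8, 0.1, -1.5]
finger_gap: 0.149
gripper_force: 79.4
```

```bash
python3 - <<'E'
from h import *
t=snap('top'); s=snap('side')
a=cv2.resize(t['pixels'][100:280,100:340],(400,300)); b=cv2.resize(s['pixels'],(400,300))
cv2.imwrite('pics/back.png',np.hstack([a,b])[...,::-1])
E
python3 go.py .46,-.11,.127,-14.4 .46,-.11,.026,-14.4
```

```text
t 8.35 p [ 0.5198 -0.1053  0.1278] F [ 0.4  0.5 -1.7] gap 0.152 yaw -14.45 z [ 0.003  -0.0035 -1.    ]
travel [-0.0244 -0.0709  0.0008] turn [ 0.0012  0.0009 -0.0003] rows 1.4 0.0
travel [0.     0.     0.1262] turn [0. 0. 0.] rows 2.4 0.0
```

View pics/back.png

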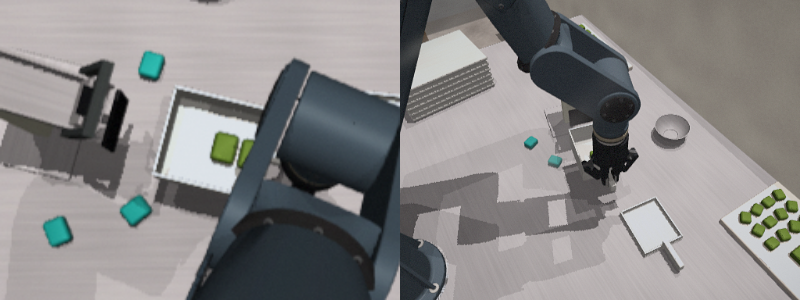

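The top crop shows two sweets on the pan's floor at (224,148) and (245,152). The third lies behind the forearm, and none lies outside. I now move the pan to free table nearer the robot and lower it.

```bash
python3 go.py .425,-.14,.127,-14.4 .425,-.14,.026,-14.4
```

```text
t 8.35 p [ 0.5198 -0.1053  0.1278] F [ 0.4  0.5 -1.7] gap 0.152 yaw -14.45 z [ 0.003  -0.0035 -1.    ]
travel [-0.0716 -0.1039  0.0008] turn [ 0.0012  0.0009 -0.0003] rows 2.4 0.0
travel [0.     0.     0.1262] turn [0. 0. 0.] rows 2.4 0.0
```

Call:
apply_moves:
  claw: [-1,-1,-1,-1,-1]
  travel:
    - [-0.008,-0.011,0]
    - [-0.019,-0.027,0]
    - [-0.032,-0.046,0]
    - [-0.044,-0.064,0]
    - [-0.055,-0.08,0]
  turn:
    - [0,0,0]
    - [0,0,0]
    - [0,0,0]
    - [0,0,0]
    - [0,0,0]

```text
t: 8.77
tcp_pos: [0.4451, -0.1306, 0.1276]
tool_rot: [0.79, 0.614, -0.0, 0.002]
force: [-0.2, 0.0, -2.1]
finger_gap: 0.147
gripper_force: 79.3
```

Call:
apply_moves:
  claw: [-1,-1,-1,-1,-1]
  travel:
    - [-0.008,-0.012,0]
    - [-0.013,-0.019,0]
    - [-0.016,-0.024,0]
    - [-0.016,-0.024,0.008]
    - [-0.016,-0.024,0.02]
  turn:
    - [0,0,0]
    - [0,0,0]
    - [0,0,0]
    - [0,0,0]
    - [0,0,0]

```text
t: 9.18
tcp_pos: [0.4264, -0.1394, 0.112]
tool_rot: [0.79, 0.613, 0.001, 0.004]
force: [-0.1, -0.2, -2.7]
finger_gap: 0.154
gripper_force: 79.4
```

Call:
apply_moves:
  claw: [-1,-1,-1,-1,-1]
  travel:
    - [0,0,0.015]
    - [0,0,0.03]
    - [0,0,0.045]
    - [0,0,0.06]
    - [0,0,0.072]
  turn:
    - [0,0,0]
    - [0,0,0]
    - [0,0,0]
    - [0,0,0]
    - [0,0,0]

```text
t: 9.6
tcp_pos: [0.4263, -0.139, 0.0528]
tool_rot: [0.79, 0.613, 0.0, 0.003]
force: [0.5, -1.2, -1.1]
finger_gap: 0.152
gripper_force: 79.4
```

```bash
python3 - <<'E'
from h import *
t=snap('top'); P=cloud(t)
hsv=cv2.cvtColor(t['pixels'],cv2.COLOR_RGB2HSV); g=((hsv[...,0]>28)&(hsv[...,0]<52)&(hsv[...,1]>110)&(abs(P[...,1])<.25)&(P[...,0]<.65)).astype(np.uint8)
n,l,st,c=cv2.connectedComponentsWithStats(g)
for i in range(1,n):
    if st[i,4]>20: print(st[i,4],np.nanmedian(P[l==i],0).round(3))
E
python3 go.py .425,-.14,.0245,-14.4
```

```text
t 9.65 p [ 0.4256 -0.1387  0.0517] F [-0.6 -0.1 -2.8] gap 0.148 yaw -14.35 z [ 0.0012 -0.0024 -1.    ]
travel [-0.0017 -0.0003  0.0339] turn [0.0006 0.0006 0.0003] rows 0.7 0.0
```

Call:
apply_moves:
  claw: [-1,-1,-1,-1,-1]
  travel:
    - [0,0,0.008]
    - [0,0,0.016]
    - [0,0,0.023]
    - [0,0,0.028]
    - [0,0,0.031]
  turn:
    - [0,0,0]
    - [0,0,0]
    - [0,0,0]
    - [0,0,0]
    - [0,0,0]

```text
t: 10.07
tcp_pos: [0.4255, -0.1391, 0.0288]
tool_rot: [0.79, 0.613, -0.0, 0.002]
force: [-0.5, -0.1, -2.1]
finger_gap: 0.147
gripper_force: 79.4
```

Call:
apply_moves:
  claw: [-1,-1,-1,-1]
  travel:
    - [0,0,0.002]
    - [0,0,0.003]
    - [0,0,0.003]
    - [0,0,0.003]
  turn:
    - [0,0,0]
    - [0,0,0]
    - [0,0,0]
    - [0,0,0]

```text
t: 10.4
tcp_pos: [0.4255, -0.1392, 0.027]
tool_rot: [0.79, 0.613, 0.0, 0.002]
force: [0.5, -0.4, -1.7]
finger_gap: 0.149
gripper_force: 79.4
```

Call:
apply_moves:
  claw: [-1,-1,-1,-1]
  travel:
    - [0,0,0.001]
    - [0,0,0.002]
    - [0,0,0.003]
    - [0,0,0.003]
  turn:
    - [0,0,0]
    - [0,0,0]
    - [0,0,0]
    - [0,0,0]

```text
t: 10.73
tcp_pos: [0.4256, -0.1393, 0.0248]
tool_rot: [0.79, 0.613, 0.0, 0.003]
force: [-0.2, -1.2, 3.5]
finger_gap: 0.15
gripper_force: 80.4
```

Contact (force up 3.5 N). I open the fingers.

Call:
apply_moves:
  claw: [0.3,0.5,0.7,1,1]
  travel:
    - [0,0,0]
    - [0,0,0]
    - [0,0,0]
    - [0,0,0]
    - [0,0,0]
  turn:
    - [0,0,0]
    - [0,0,0]
    - [0,0,0]
    - [0,0,0]
    - [0,0,0]

```text
t: 11.15
tcp_pos: [0.4254, -0.1391, 0.0244]
tool_rot: [0.79, 0.613, -0.0, 0.002]
force: [0.1, -0.4, 1.2]
finger_gap: 0.849
gripper_force: 0.0
```

Call:
apply_moves:
  claw: [1,1,1,1,1]
  travel:
    - [0,0,0]
    - [0,0,0]
    - [0,0,0]
    - [0,0,0]
    - [0,0,0]
  turn:
    - [0,0,0]
    - [0,0,0]
    - [0,0,0]
    - [0,0,0]
    - [0,0,0]

```text
t: 11.57
tcp_pos: [0.4254, -0.1391, 0.0244]
tool_rot: [0.79, 0.613, 0.0, 0.002]
force: [-0.5, -0.6, 0.3]
finger_gap: 0.999
gripper_force: 0.0
```

Call:
apply_moves:
  claw: [1,1,1,1,1]
  travel:
    - [0,0,-0.02]
    - [0,0,-0.05]
    - [0,0,-0.09]
    - [0,0,-0.13]
    - [0,0,-0.17]
  turn:
    - [0,0,0]
    - [0,0,0]
    - [0,0,0]
    - [0,0,0]
    - [0,0,0]

```text
t: 11.98
tcp_pos: [0.4244, -0.1383, 0.1616]
tool_rot: [0.79, 0.613, -0.0, 0.002]
force: [0.1, -1.1, -1.2]
finger_gap: 1.0
gripper_force: 0.0
```

Call:
apply_moves:
  claw: [1,1,1,1,1]
  travel:
    - [-0.05,0,0]
    - [-0.1,0,0]
    - [-0.15,0,0]
    - [-0.2,0,0]
    - [-0.2,0,0]
  turn:
    - [0,0,0]
    - [0,0,0]
    - [0,0,0]
    - [0,0,0]
    - [0,0,0]

```text
t: 12.4
tcp_pos: [0.3856, -0.3018, 0.1617]
tool_rot: [0.792, 0.611, -0.001, 0.006]
force: [0.9, -0.9, -0.0]
finger_gap: 0.998
gripper_force: 0.0
```

Run:
```python
from h import *
t=snap('top'); s=snap('side')
a=cv2.resize(t['pixels'],(400,300)); b=cv2.resize(s['pixels'],(400,300))
cv2.imwrite('pics/end.png',np.hstack([a,b])[...,::-1])
P=cloud(t); Q=P.reshape(-1,3)
r=Q[(Q[:,2]>.053)&(Q[:,2]<.068)&(abs(Q[:,0]-.452)<.085)&(abs(Q[:,1]+.036)<.085)]; c=r.mean(0); print(c,np.linalg.svd(r-c,full_matrices=False)[2][2])
print(manip.sense()['finger_gap'],manip.sense()['force'],manip.sense()['tcp_pos'])
```

```text
[ 0.44943237 -0.03858077  0.05987673] [ 3.32806536e-04  8.77159198e-03 -9.99961473e-01]
1.0006938550915794 [-0.21010923  0.86848407  0.35817469] [ 0.38470037 -0.29501904  0.16074022]
```

View pics/end.png

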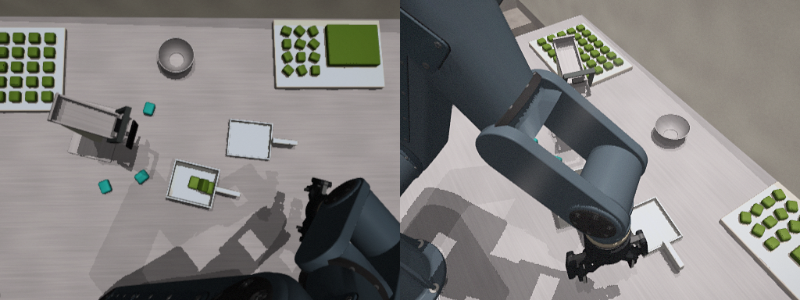

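The pan stands level on the table at (193,183) in the top view with the sweets bunched inside at (202,185), and the gripper is well clear. I hand the job in.

```bash
python3 -c "
from station import manip; print(manip.sign_off())"
```

```text
the job is handed in; nothing more can be done
None
```

The deep pan is set down upright and let go, the chute is empty with the green sweets in the pan and none seen outside (the third was not told apart in the last picture), and I handed the job in at about 12.5 s; no verdict was shown.

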